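# Pack three mortar cubes into the corner of a grinding fixture and clamp them

### The job

Load the three mortar cubes into the grinding fixture as one tight, square row. First push the cube that already stands in the fixture home into the corner, flat against both the long back fence and the end stop; then pack in the other two one at a time, each pushed flat against the back fence and tight against the cube before it, before you bring the next. When all three are home, swing the toggle clamp's lever fully over so that its pad holds the row, let go, and leave the stopwatch, the rubber bulb and the brush where they are.

Things in the scene. Friction and masses are not known exactly. Their poses are not given: they have to be found in the camera images.
- fixture: grinding fixture, fixed to the worktop, turned up to 0.3 rad: aluminium plate 95 (x) x 295 (y) x 10 mm with a steel back fence along its far side, a steel end stop at its left end and a push-type toggle clamp at its right end. Origin on the worktop under the middle of the plate's length; z up, y along the row toward the end stop, x toward the back fence
- fixture_corner (a point): reference corner, on the plate's top 10 mm above the worktop; axes as the fixture's. Back fence's face: plane x = 0, from y = -5 to -123 mm; end stop's face: plane y = 0, from x = -44 to +12 mm; both 14 mm high, 12 to 14 mm thick (cubes stand 26 mm proud). Centre of a first cube fully home: (-20, -20, +20) mm; the next at y = -60 and -100 mm
- clamp_lever (a joint): toggle lever's angle, rad: 0 open (leaning 0.70 rad back from upright, to the fixture's -y), 1.46 fully over against its stop (leaning 0.76 rad toward +y), just past dead centre at 1.40, so that it locks; left short of that it may spring back. Friction 0.15 N m. Drives the pad 32 mm along +y. Pivot along the fixture's x, through (-20, -253, +20) mm from fixture_corner
- clamp_grip (a point): centre of the black T grip at the end of the lever, 100 mm from the lever's pivot: a cross bar 20 mm thick and 36 mm long along the fixture's x, on a shaft 17 mm thick; it can be pinched from above by its flat ends (36 mm) and led round the pivot, turning between the fingers, or pushed over from behind
- clamp_pad_face (a point): centre of the face of the clamp's round rubber pad (25 mm in diameter, facing +y, level with the cubes' centres); with the clamp open it stands about 29 mm clear of the end of a full row, with the clamp closed on a tight row it presses the last cube with about 12 N
- clamp_pad (a joint): how far the rubber pad is pressed back on its spring (5 N per mm), in m: 0 free, about 0.0025 when it holds a tight row
- cube_1_center (a point): grey hardened mortar cube, 40 x 40 x 40 mm, 0.14 kg (mass may differ by 20%), standing on one face loosely and askew on the fixture's plate, in front of the back fence near the end stop; this point is its centre, 20 mm above its underside, axes square to its faces. The three cubes look alike
- cube_2_center (a point): grey hardened mortar cube, 40 x 40 x 40 mm, 0.14 kg (mass may differ by 20%), standing on one face on the worktop to the left of the fixture; this point is its centre, 20 mm above its underside, axes square to its faces. The three cubes look alike
- cube_3_center (a point): grey hardened mortar cube, 40 x 40 x 40 mm, 0.14 kg (mass may differ by 20%), standing on one face on the worktop to the left of the fixture; this point is its centre, 20 mm above its underside, axes square to its faces. The three cubes look alike
- stopwatch_center (a point): black stopwatch, 71 x 60 x 19 mm; a bystander, to be left where it is; this point lies 9 mm above its underside
- rubber_bulb_center (a point): red rubber bulb with a thin neck, standing, 48 x 48 x 103 mm; a bystander, to be left where it is; this point lies 50 mm above its underside
- sieve_brush_center (a point): flat brush with a wooden handle, 212 x 41 x 19 mm; a bystander, to be left where it is; this point lies 9 mm above its underside
There are look-alikes about, which are no part of the job. Leave any orange, pink or red look-alike of the part that bears cube_2_center alone.

How it is judged:
On the way, in this order (a step that is already met when the one before it is completed fails the run):
1. the first cube is pushed home into the corner of back fence and end stop (x of cube_1_center in the frame of fixture_corner between -0.0225 and -0.0175 m and y of cube_1_center in the frame of fixture_corner between -0.0225 and -0.0175 m and z of cube_1_center in the frame of fixture_corner between 0.017 and 0.023 m and (angle between the x axis of cube_1_center and the x axis of fixture_corner, either way round below 0.06 rad or angle between the x axis of cube_1_center and the y axis of fixture_corner, either way round below 0.06 rad)), for 0.2 s.
2. a second cube is home against the back fence and the first cube, which has stayed home (all of step 1 and ((x of cube_2_center in the frame of fixture_corner between -0.0225 and -0.0175 m and y of cube_2_center in the frame of fixture_corner between -0.0625 and -0.0575 m and z of cube_2_center in the frame of fixture_corner between 0.017 and 0.023 m and (angle between the x axis of cube_2_center and the x axis of fixture_corner, either way round below 0.06 rad or angle between the x axis of cube_2_center and the y axis of fixture_corner, either way round below 0.06 rad)) or (x of cube_3_center in the frame of fixture_corner between -0.0225 and -0.0175 m and y of cube_3_center in the frame of fixture_corner between -0.0625 and -0.0575 m and z of cube_3_center in the frame of fixture_corner between 0.017 and 0.023 m and (angle between the x axis of cube_3_center and the x axis of fixture_corner, either way round below 0.06 rad or angle between the x axis of cube_3_center and the y axis of fixture_corner, either way round below 0.06 rad)))), for 0.2 s.
3. the third cube is home against the back fence and the second (all of step 1 and (((x of cube_2_center in the frame of fixture_corner between -0.0225 and -0.0175 m and y of cube_2_center in the frame of fixture_corner between -0.0625 and -0.0575 m and z of cube_2_center in the frame of fixture_corner between 0.017 and 0.023 m and (angle between the x axis of cube_2_center and the x axis of fixture_corner, either way round below 0.06 rad or angle between the x axis of cube_2_center and the y axis of fixture_corner, either way round below 0.06 rad)) and (x of cube_3_center in the frame of fixture_corner between -0.0225 and -0.0175 m and y of cube_3_center in the frame of fixture_corner between -0.1025 and -0.0975 m and z of cube_3_center in the frame of fixture_corner between 0.017 and 0.023 m and (angle between the x axis of cube_3_center and the x axis of fixture_corner, either way round below 0.06 rad or angle between the x axis of cube_3_center and the y axis of fixture_corner, either way round below 0.06 rad))) or ((x of cube_3_center in the frame of fixture_corner between -0.0225 and -0.0175 m and y of cube_3_center in the frame of fixture_corner between -0.0625 and -0.0575 m and z of cube_3_center in the frame of fixture_corner between 0.017 and 0.023 m and (angle between the x axis of cube_3_center and the x axis of fixture_corner, either way round below 0.06 rad or angle between the x axis of cube_3_center and the y axis of fixture_corner, either way round below 0.06 rad)) and (x of cube_2_center in the frame of fixture_corner between -0.0225 and -0.0175 m and y of cube_2_center in the frame of fixture_corner between -0.1025 and -0.0975 m and z of cube_2_center in the frame of fixture_corner between 0.017 and 0.023 m and (angle between the x axis of cube_2_center and the x axis of fixture_corner, either way round below 0.06 rad or angle between the x axis of cube_2_center and the y axis of fixture_corner, either way round below 0.06 rad))))), for 0.2 s.
At the end, for the whole second after the job is handed in: Three cubes in one row from the corner along the back fence, cubes 2 and 3 in either order, each centre within 2.5 mm of its fully packed place (height 3 mm) and square within 0.06 rad; clamp lever at least 1.30 rad over, at rest, its pad pressed back more than 1.2 mm by the row (all of step 3 and value of joint clamp_lever above 1.3 rad and value of joint clamp_pad above 0.0012 m and velocity of joint clamp_lever between -0.05 and 0.05 rad/s); the robot touches nothing.
It fails at once if the stopwatch is displaced by more than 25 mm (distance of stopwatch_center from where it was at the start of the episode above 0.025 m).
It fails at once if the rubber bulb is displaced by more than 25 mm (distance of rubber_bulb_center from where it was at the start of the episode above 0.025 m).
It fails at once if the brush is displaced by more than 25 mm (distance of sieve_brush_center from where it was at the start of the episode above 0.025 m).
It also fails if it takes over 72 s, if anything falls off the work surface, if the arm or the gripper's body presses on something with over 40 N, if the wrist force passes 120 N, or if a joint passes its speed limit or range.

### The arm

A 6-joint arm with a two-finger parallel gripper is mounted at the origin on a cart in front of the work surface, level with it; the furniture and walls round the work are solid. World frame = base frame: x ahead of the robot, y to its left, z up, the work surface at z = 0. Lengths are in m, angles in rad, forces in N, time in s.
With the tool pointing down it reaches from about 0.375 to 0.825 m from the base axis. Payload 5.5 kg.
Tool frame: the origin (TCP) lies on the centre line of the jaws, within the pads' length; the fingertips stand 19 mm ahead of it and the grasp point (between the pads) is the TCP; z points along the fingers, x is the direction in which the jaws open and shut, and the axes are right-handed (so a half turn about z gives the same grasp; the last joint's range is limited). The gripper opens to 85 mm and grips with 20 to 120 N. Pads are 22 mm wide; open, the fingers measure 114 mm over their backs; the gripper's body (76 mm by 85 mm) begins 54 mm behind the grasp point. The pads swing forward as they close: fully open they stand 13 mm farther back than shut.
Start: joints at [1.18, 0.314, -0.047, 1.21, 0, 1.571], TCP at [0.229, 0.555, 0.25] pointing down, gripper open.
Joint ranges: [-2.67, 2.67], [-0.69, 1.73], [-1.03, 1.25], [-2.08, 2.16], [-1.42, 1.45], [-3.14, 3.14]. Speed limits (rad/s): [2.39, 2.39, 3.01, 3.14, 3.14, 3.14].

### API

Orientations are given as a rotation vector (axis times angle).
In Python, from plant import env gives the robot as it stands.
- The arm moves only by the shell command python3 -m pendant 'ROWS' [FORCE]. ROWS is JSON, one flat list of numbers, 7 for each row, row after row: the shift along the tool's x, y, z in m, then the turn, a rotation vector about the tool's x, y, z in rad, then the finger opening in m, from 0 to 0.0854. In form: [x, y, z, ax, ay, az, jaw, x, y, z, ax, ay, az, jaw, ...]. A call has 1 to 12 rows; each row shifts and turns the commanded pose from where the row before left it, along the tool's axes as they then stand; what a row does not reach is not made up. A row lasts 1/10 s, in which the tool goes at most 50 mm and 8.59 degrees, less where a joint would pass 70% of its speed; a pose out of reach is approached as far as the arm can. A call is refused whole if a number of a shift passes 0.05 or a number of a turn 0.15, either way. A call with a gripper value outside its range is refused whole. The fingers move at their own pace and stop on an object; FORCE is the grip in N (left out, the last holds). Time passes only in rows, so rows that do not move let the fingers close. It gives the time, the measured TCP pose, the force and the opening at its end, in the units of the state.
- env.get_state(): the state, without advancing time (a new reading comes with each control period).
- env.camera(name): name is "side" or "top"; returns the picture (480x640x3 uint8, red, green, blue); there is no depth.
- env.get_calibration(name): a dict with "fx", "fy", "cx", "cy" (pixels), "eye" and "orientation" of the camera in the world. Camera axes: x right, y up, looking along -z (the intrinsics and any distortion apply to the point x, -y, -z); pixel columns grow to the right and rows downward; lengths in m; the calibration is good to about 2 mm. A picture is of the moment at which its call begins. get_calibration takes no time and is no camera call.
- env.close_job(): hands the job in, once; it reports no verdict.
The state is a dict: "clock": time; "joints": joint angles; "qd": joint speeds; "tau": joint torques, N m; "tool_pos": TCP position; "tcp_rot": TCP orientation; "force": force on the tool from outside, world axes, zero at the start; "wrist_torque": the same for the moment, N m; "gripper_width": opening from 0.0 (shut) to 1.0 (fully open).
Only numpy, scipy, OpenCV 4.12 (cv2) and the standard library are available. Lean on these libraries where they do the work, as an engineer would, in place of code of your own. Each camera call takes 0.05 s, during which the arm holds its last target. There are 200 camera calls.

## Working session

There is one attempt and no reset: what is moved stays moved. The work goes in short steps, Python scripts to look and compute and a shell command to move; the robot and the scene stay as the last step left them, time stands still between calls to the robot, and variables do not carry over. Pictures are saved under pics/ and viewed, about 8 in all and at most 12, crops included, and the job is handed in when it is done.

```bash
ls; mkdir -p pics; python3 - <<'E'
from plant import env
import cv2
for n in("top","side"):
    cv2.imwrite(f"pics/{n}0.png",env.camera(n)[:,:,::-1]); print(n,env.get_calibration(n))
print(env.get_state())
E
```

```text
pics
top {'fx': 464.40432752884806, 'fy': 464.40432752884806, 'cx': 317.2469828174199, 'cy': 239.89194581378413, 'eye': array([0.44142539, 0.10307619, 1.2170049 ]), 'orientation': array([ 0.11878456, -0.09352185, -1.57142093])}
side {'fx': 592.9734286446246, 'fy': 592.9734286446246, 'cx': 331.6509264980817, 'cy': 252.4519891030797, 'eye': array([0.46552756, 1.35096658, 0.76962736]), 'orientation': array([ 0.07974901, -1.560771  , -2.61068772])}
{'clock': 0.1, 'joints': array([ 1.18003612e+00,  3.14169641e-01, -4.79584547e-02,  1.21023344e+00,
        1.35198686e-05,  1.57075932e+00]), 'qd': array([ 0.00033879, -0.00292304,  0.00099714, -0.00045836,  0.00060312,
        0.00139216]), 'tau': array([ 1.44355827e-04, -5.40766346e+01,  3.40540767e+01,  1.12102402e-02,
        4.09469953e-05,  2.95010736e-06]), 'tool_pos': array([0.22834198, 0.55431474, 0.24952123]), 'tcp_rot': array([ 2.60969843e+00,  1.74747650e+00, -2.05422226e-03]), 'force': array([-0.72826638, -0.69381416,  0.35297979]), 'wrist_torque': array([-0.00457321, -0.0286805 , -0.02200003]), 'gripper_width': 1.0008731857587383}
```

View pics/top0.png

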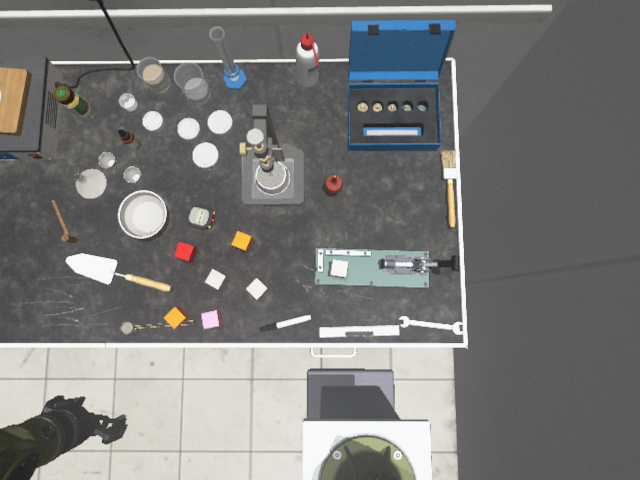

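View pics/side0.png

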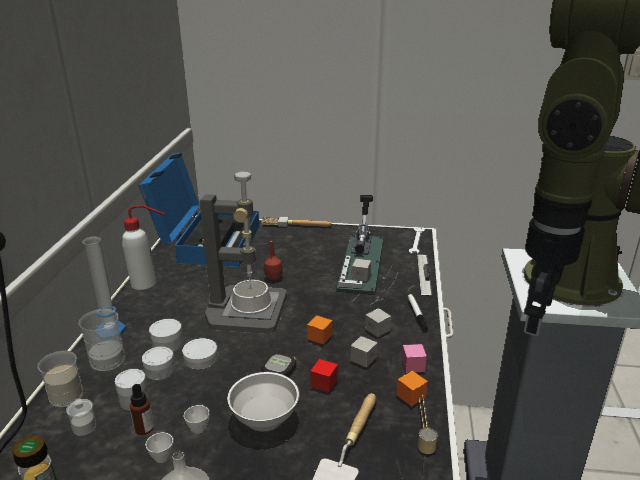

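```bash
cat > h.py <<'E'
import numpy as np, cv2
from scipy.spatial.transform import Rotation as R
from plant import env
C={n:env.get_calibration(n) for n in("top","side")}
def ray(n,u,v):
    c=C[n]; d=R.from_rotvec(c["orientation"]).apply([(u-c["cx"])/c["fx"],-(v-c["cy"])/c["fy"],-1]); return np.array(c["eye"]),d
def at(n,u,v,z):
    e,d=ray(n,u,v); return e+d*(z-e[2])/d[2]
def proj(n,p):
    c=C[n]; q=R.from_rotvec(c["orientation"]).inv().apply(np.atleast_2d(p)-c["eye"]); return np.c_[c["cx"]-c["fx"]*q[:,0]/q[:,2],c["cy"]+c["fy"]*q[:,1]/q[:,2]]
def crop(im,x0,y0,x1,y1,s): return cv2.resize(im[y0:y1,x0:x1],None,fx=s,fy=s,interpolation=cv2.INTER_CUBIC)
E
python3 - <<'E'
from h import *
t=cv2.imread("pics/top0.png");s=cv2.imread("pics/side0.png")
a=crop(t,305,235,465,300,5);b=crop(t,195,262,275,302,5);c=crop(s,330,185,405,305,3);c2=crop(s,345,300,400,372,3)
o=np.zeros((600,800,3),np.uint8);o[:325]=a;o[325:525,:400]=b
o[325:325+216,400:400+165]=c2; 
o[325:600,575:800]=c[60:335,:225]
cv2.imwrite("pics/c1.png",o)
E
```

```text
(no output)
```

View pics/c1.png

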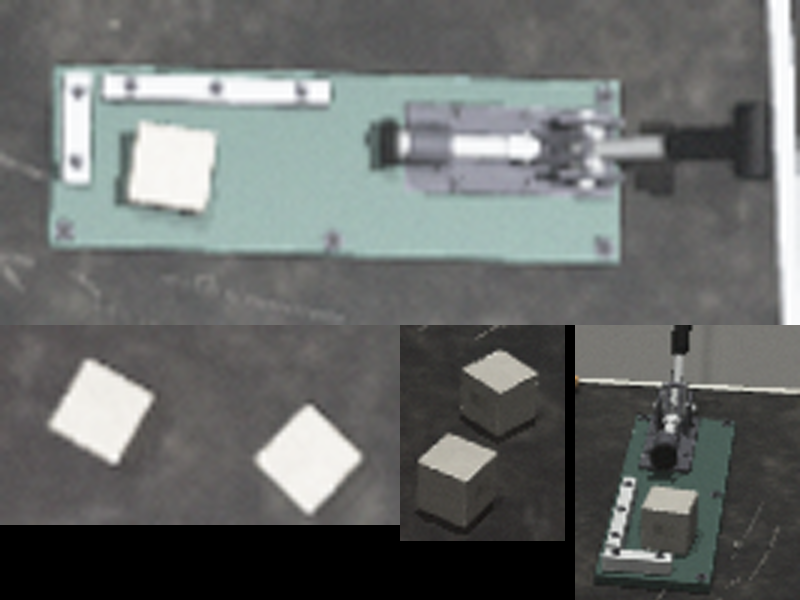

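```bash
python3 - <<'E'
from h import *
def P(l,x0,y0,z,n="top",s=5): return np.array([at(n,(u+.5)/s-.5+x0,(v+.5)/s-.5+y0,z) for u,v in l])
def sq(q):
    c=q.mean(0); e=[np.arctan2(*(q[(i+1)%4]-q[i])[[1,0]]) for i in range(4)]
    a=np.angle(np.mean(np.exp(4j*np.array(e))))/4
    print("cen",c.round(4),"ang%90",a.round(3),"sides",[np.linalg.norm(q[(i+1)%4]-q[i]).round(4) for i in range(4)])
pl=P([(55,68),(620,80),(620,263),(50,247)],305,235,.01); print("plate",pl.round(4).tolist()); sq(pl)
print("fence",P([(105,101),(330,104)],305,235,.024).round(4).tolist());print("stop",P([(92,72),(88,185)],305,235,.024).round(4).tolist())
sq(P([(140,121),(217,133),(205,214),(128,204)],305,235,.05))
sq(P([(90,33),(154,72),(115,140),(49,100)],195,262,.04))
sq(P([(308,79),(362,133),(307,190),(255,135)],195,262,.04))
# side view cube tops, crop s=3 
sq(P([(98,24),(138,54),(103,73),(62,46)],345,300,.04,"side",3))   # (x-400,y-325)
sq(P([(52,107),(96,126),(60,156),(18,138)],345,300,.04,"side",3))
sq(P([(73,221),(123,226),(113,255),(68,252)],330,185,.05,"side",3)) # cube1: x-575, y-325+60
print("fence side",P([(58,213),(41,285)],330,185,.024,"side",3).round(4).tolist(),"stop side",P([(30,284),(96,290)],330,185,.024,"side",3).round(4).tolist())
E
```

```text
plate [[0.5836, 0.1267, 0.01], [0.5761, -0.1677, 0.01], [0.4812, -0.1644, 0.01], [0.4903, 0.1294, 0.01]]
cen [ 0.5328 -0.019   0.01  ] ang%90 -0.03 sides [np.float64(0.2945), np.float64(0.0949), np.float64(0.294), np.float64(0.0934)]
fence [[0.5647, 0.1006, 0.024], [0.5627, -0.0153, 0.024]]
stop [[0.5798, 0.1073, 0.024], [0.5214, 0.1096, 0.024]]
cen [0.5281 0.0669 0.05  ] ang%90 -0.15 sides [np.float64(0.0392), np.float64(0.0412), np.float64(0.0389), np.float64(0.0423)]
cen [0.5029 0.3816 0.04  ] ang%90 -0.528 sides [np.float64(0.0387), np.float64(0.0392), np.float64(0.0397), np.float64(0.0394)]
cen [0.4783 0.2765 0.04  ] ang%90 -0.774 sides [np.float64(0.039), np.float64(0.0395), np.float64(0.0385), np.float64(0.0386)]
cen [0.4804 0.2791 0.04  ] ang%90 -0.757 sides [np.float64(0.0467), np.float64(0.0359), np.float64(0.0432), np.float64(0.0403)]
cen [0.5053 0.3807 0.04  ] ang%90 -0.52 sides [np.float64(0.0359), np.float64(0.0419), np.float64(0.0333), np.float64(0.0427)]
cen [0.5316 0.0723 0.05  ] ang%90 -0.051 sides [np.float64(0.0423), np.float64(0.0498), np.float64(0.0366), np.float64(0.0526)]
fence side [[0.5686, -0.0151, 0.024], [0.5718, 0.109, 0.024]] stop side [[0.5809, 0.1085, 0.024], [0.5267, 0.1114, 0.024]]
```

```bash
cat >> h.py <<'E'
def go(x,y,z,yaw):
    "tool-axis turn (about z) and shift, after the turn, to reach a pose pointing down"
    s=env.get_state(); M=R.from_rotvec(s["tcp_rot"]).as_matrix(); p=s["tool_pos"]
    y0=np.arctan2(M[1,0],M[0,0]); T=np.array([[np.cos(yaw),np.sin(yaw),0],[np.sin(yaw),-np.cos(yaw),0],[0,0,-1]])
    print("t",round(s["clock"],2),"pos",p.round(4),"yaw",y0.round(4),"tilt",M[:2,2].round(4),"F",s["force"].round(1),"w",round(s["gripper_width"]*.0854,4))
    print("turn az",round(y0-yaw,3),"then shift",(T.T@(np.array([x,y,z])-p)).round(4))
E
python3 -m pendant '[0,0,0,0,0,0.148,0.06, 0,0,0,0,0,0.148,0.06, 0,0,0,0,0,0.148,0.06, 0,0,0,0,0,0.148,0.06, 0,0,0,0,0,0.148,0.06, 0,0,0,0,0,0.148,0.06, 0,0,0,0,0,0.148,0.06, 0,0,0,0,0,0.148,0.06, 0,0,0,0,0,0.148,0.06]' 40
python3 -c "from h import *; go(.529,.068,.12,-.15)"
```

```text
clock: 1.0
tool_pos: [0.2284, 0.5545, 0.2498]
tcp_rot: [3.131, -0.248, -0.001]
force: [-0.1, 0.3, -0.0]
gripper_width: 0.703
t 1.0 pos [0.2284 0.5545 0.2498] yaw -0.1581 tilt [-0.0004 -0.0009] F [-0.1  0.3 -0. ] w 0.06
turn az -0.008 then shift [0.3699 0.4361 0.1298]
```

```bash

python3 -m pendant '[0.0308,0.0363,0.01,0,0,0,0.06, 0.0308,0.0363,0.01,0,0,0,0.06, 0.0308,0.0363,0.01,0,0,0,0.06, 0.0308,0.0363,0.01,0,0,0,0.06, 0.0308,0.0363,0.01,0,0,0,0.06, 0.0308,0.0363,0.01,0,0,0,0.06, 0.0308,0.0363,0.01,0,0,0,0.06, 0.0308,0.0363,0.01,0,0,0,0.06, 0.0308,0.0363,0.01,0,0,0,0.06, 0.0308,0.0363,0.01,0,0,0,0.06, 0.0308,0.0363,0.01,0,0,0,0.06, 0.0308,0.0363,0.01,0,0,0,0.06]' 
python3 -c "from h import *; go(.529,.068,.048,-.15)"
```

```text
clock: 2.2
tool_pos: [0.5284, 0.0663, 0.1297]
tcp_rot: [-3.132, 0.239, 0.0]
force: [1.4, 2.0, -0.3]
gripper_width: 0.701
t 2.2 pos [0.5284 0.0663 0.1297] yaw -0.1522 tilt [-0.0003  0.0001] F [ 1.4  2.  -0.3] w 0.0599
turn az -0.002 then shift [ 0.0003 -0.0018  0.0817]
```

```bash

python3 -m pendant '[0,0,0,0,0,0,0.06, 0,-0.001,0.03,0,0,0,0.06, 0,0,0.03,0,0,0,0.06, 0,0,0.015,0,0,0,0.06, 0,0,0.006,0,0,0,0.06, 0,0,0,0,0,0,0.06]' 
python3 -c "
from h import *; go(.529,.068,.048,-.15)
o=np.hstack([crop(env.camera('top')[:,:,::-1],300,220,400,300,4),crop(env.camera('side')[:,:,::-1],310,190,410,300,4)[:320]])
cv2.imwrite('pics/g1.png',o)"
```

```text
clock: 2.8
tool_pos: [0.5271, 0.0696, 0.0486]
tcp_rot: [3.132, -0.238, -0.003]
force: [-0.8, 0.3, 0.7]
gripper_width: 0.706
t 2.8 pos [0.5271 0.0696 0.0486] yaw -0.1514 tilt [-0.0019 -0.0001] F [-0.8  0.3  0.7] w 0.0603
turn az -0.001 then shift [0.0021 0.0013 0.0006]
```

View pics/g1.png

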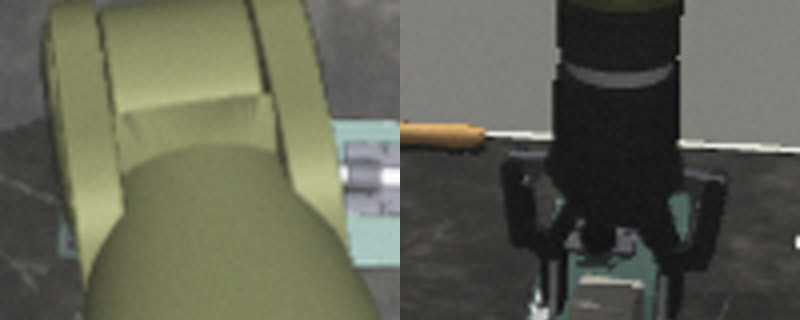

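```bash

python3 -m pendant '[0,0,0,0,0,0,0.03, 0,0,0,0,0,0,0.03, 0,0,0,0,0,0,0.03, 0,0,0,0,0,0,0.03, 0,0,0,0,0,-0.06,0.03, 0,0,0,0,0,-0.06,0.03, 0,0,0,0,0,0,0.03]' 40
python3 -c "from h import *; go(.546,.0891,.0486,-.03)"
```

```text
clock: 3.6
tool_pos: [0.5293, 0.0694, 0.0507]
tcp_rot: [-3.141, 0.048, -0.004]
force: [0.1, 0.7, 5.9]
gripper_width: 0.463
t 3.6 pos [0.5293 0.0694 0.0507] yaw -0.0306 tilt [0.0026 0.0005] F [0.1 0.7 5.9] w 0.0395
turn az -0.001 then shift [ 0.0161 -0.0202  0.0021]
```

```bash

python3 -m pendant '[0,0,-0.0025,0,0,0,0.03, 0.006,-0.008,0,0,0,0,0.03, 0.006,-0.008,0,0,0,0,0.03, 0,0,0,0,0,0,0.03,0,0,0,0,0,0,0.03]' 40
python3 -c "from h import *; go(.546,.0891,.0486,-.03)"
```

```text
clock: 4.1
tool_pos: [0.5406, 0.0852, 0.0515]
tcp_rot: [3.141, -0.049, -0.001]
force: [-1.3, -0.9, -1.5]
gripper_width: 0.458
t 4.1 pos [0.5406 0.0852 0.0515] yaw -0.0312 tilt [-0.0005 -0.0002] F [-1.3 -0.9 -1.5] w 0.0391
turn az -0.001 then shift [ 0.0053 -0.0041  0.0029]
```

```bash

python3 -m pendant '[0,0,0.001,0,0,0,0.03, 0,-0.003,0,0,0,0,0.03, 0,-0.003,0,0,0,0,0.03, 0,-0.001,0,0,0,0,0.03,0,0,0,0,0,0,0.03]' 40
python3 -c "from h import *; go(.546,.0891,.0486,-.03)"
python3 -m pendant '[0.003,0,0,0,0,0,0.03, 0.003,0,0,0,0,0,0.03, 0.001,0,0,0,0,0,0.03,0,0,0,0,0,0,0.03]' 40
python3 -c "from h import *; go(.546,.0891,.0486,-.03)"
```

```text
clock: 4.6
tool_pos: [0.5407, 0.0908, 0.0508]
tcp_rot: [3.139, -0.051, -0.0]
force: [-0.3, -5.1, 1.7]
gripper_width: 0.461
t 4.6 pos [0.5407 0.0908 0.0508] yaw -0.0325 tilt [-0.0001 -0.0025] F [-0.3 -5.1  1.7] w 0.0394
turn az -0.002 then shift [0.0054 0.0016 0.0022]
clock: 5.0
tool_pos: [0.5449, 0.0906, 0.0508]
tcp_rot: [3.139, -0.051, -0.008]
force: [-9.8, -5.1, 11.1]
gripper_width: 0.464
t 5.0 pos [0.5449 0.0906 0.0508] yaw -0.0323 tilt [-0.005  -0.0017] F [-9.8 -5.1 11.1] w 0.0397
turn az -0.002 then shift [0.0012 0.0015 0.0022]
```

```bash

python3 -m pendant '[0,0,0,0,0,0,0.06, 0,0,0,0,0,0,0.06, 0,0,0,0,0,0,0.06, 0,0,-0.03,0,0,0,0.06,0,0,-0.04,0,0,0,0.06,0,0,-0.04,0,0,0,0.06, -0.045,0,-0.02,0,0,0,0.06, -0.045,0,-0.02,0,0,0,0.06, -0.045,0,0,0,0,0,0.06]' 40
python3 -c "
from h import *; go(.546,.0891,.0486,-.03)
o=np.hstack([crop(env.camera('top')[:,:,::-1],300,240,380,300,5),crop(env.camera('side')[:,:,::-1],330,225,400,300,5)[:300]])
cv2.imwrite('pics/g2.png',o)"
```

```text
clock: 5.9
tool_pos: [0.4136, 0.0966, 0.2033]
tcp_rot: [-3.139, 0.051, -0.008]
force: [0.8, 1.0, 0.7]
gripper_width: 0.699
t 5.9 pos [0.4136 0.0966 0.2033] yaw -0.0322 tilt [0.0049 0.0018] F [0.8 1.  0.7] w 0.0597
turn az -0.002 then shift [0.1326 0.0035 0.1547]
```

View pics/g2.png

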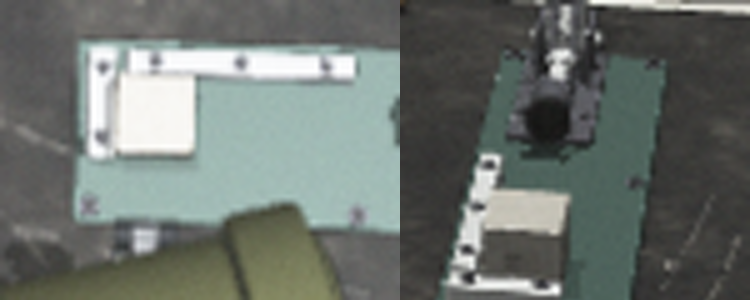

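```bash
python3 - <<'E'
from h import *
f=lambda u,v,z:at("top",(u+.5)/5-.5+300,(v+.5)/5-.5+240,z).round(4)
print("cube", f(156,114.5,.05), "edges L",f(117,114,.05),"R",f(195,114,.05),"back",f(156,73,.05),"front",f(156,156,.05))
print("fence inner right part",f(275,79,.024),f(350,82,.024),"stop lower right corner",f(115,155,.024), f(86,150,.024))
E
```

```text
cube [0.5425 0.0877 0.05  ] edges L [0.5428 0.1073 0.05  ] R [0.5427 0.068  0.05  ] back [0.5635 0.0876 0.05  ] front [0.5216 0.0878 0.05  ]
fence inner right part [0.5629 0.0259 0.024 ] [ 0.5612 -0.0127  0.024 ] stop lower right corner [0.524  0.1085 0.024 ] [0.5266 0.1234 0.024 ]
```

```bash

python3 -m pendant '[0.03,0,0.04,0,0,0,0, 0.03,0.0035,0.04,0,0,0,0, 0.01,0.0025,0.04,0,0,0,0, 0,0,0.04,0,0,0,0, 0,0,0.006,0,0,0,0, 0,0,0,0,0,0,0]' 40
python3 -c "from h import *; go(.500,.0906,.036,-.03)"
```

```text
clock: 6.6
tool_pos: [0.4816, 0.0876, 0.034]
tcp_rot: [3.141, -0.05, -0.005]
force: [-0.2, 0.1, 0.7]
gripper_width: 0.0
t 6.6 pos [0.4816 0.0876 0.034 ] yaw -0.032 tilt [-0.0031 -0.0003] F [-0.2  0.1  0.7] w 0.0
turn az -0.002 then shift [ 0.0183 -0.0036 -0.002 ]
```

```bash

python3 -m pendant '[0.012,-0.003,-0.002,0,0,0,0, 0.006,0,0,0,0,0,0, 0.004,0,0,0,0,0,0, 0.004,0,0,0,0,0,0, 0,0,0,0,0,0,0]' 40
python3 -c "from h import *; go(.515,.0906,.036,-.03)"
python3 -m pendant '[0.004,0,0,0,0,0,0, 0.003,0,0,0,0,0,0, 0,0,0,0,0,0,0]' 40
python3 -c "from h import *; go(.515,.0906,.036,-.03)"
```

```text
clock: 7.1
tool_pos: [0.5095, 0.0899, 0.0376]
tcp_rot: [-3.141, 0.05, -0.002]
force: [0.0, 0.3, -0.1]
gripper_width: 0.001
t 7.1 pos [0.5095 0.0899 0.0376] yaw -0.0321 tilt [0.0013 0.0002] F [ 0.   0.3 -0.1] w 0.0001
turn az -0.002 then shift [ 0.0055 -0.0009  0.0016]
clock: 7.4
tool_pos: [0.5138, 0.0896, 0.0365]
tcp_rot: [-3.141, 0.05, 0.006]
force: [-4.9, 0.9, 3.3]
gripper_width: 0.001
t 7.4 pos [0.5138 0.0896 0.0365] yaw -0.0319 tilt [-0.0037  0.0003] F [-4.9  0.9  3.3] w 0.0001
turn az -0.002 then shift [ 0.0012 -0.001   0.0005]
```

```bash

python3 -m pendant '[0.003,0,0,0,0,0,0, 0,0,0,0,0,0,0]' 40
python3 -c "from h import *; go(.515,.0906,.036,-.03)"
python3 -m pendant '[-0.02,0,0,0,0,0,0, 0,0.03,0,0,0,0,0, 0,0.02,0,0,0,0,0, 0.02,0,0,0,0,0,0, 0.028,0,0,0,0,0,0, 0,-0.005,0,0,0,0,0, 0,0,0,0,0,0,0]' 40
python3 -c "from h import *; go(.544,.059,.036,-.03)"
```

```text
clock: 7.6
tool_pos: [0.5139, 0.0896, 0.0361]
tcp_rot: [-3.141, 0.05, 0.014]
force: [-13.4, 0.8, 11.9]
gripper_width: 0.001
t 7.6 pos [0.5139 0.0896 0.0361] yaw -0.0315 tilt [-0.0087  0.0006] F [-13.4   0.8  11.9] w 0.0001
turn az -0.002 then shift [ 0.0011 -0.001   0.0001]
clock: 8.3
tool_pos: [0.5454, 0.044, 0.0367]
tcp_rot: [-3.141, 0.05, 0.0]
force: [-0.8, -0.1, -0.3]
gripper_width: -0.004
t 8.3 pos [0.5454 0.044  0.0367] yaw -0.0318 tilt [-0.0003  0.0002] F [-0.8 -0.1 -0.3] w -0.0003
turn az -0.002 then shift [-0.0019 -0.015   0.0007]
```

```bash

python3 -m pendant '[-0.001,-0.008,0,0,0,0,0, 0,-0.006,0,0,0,0,0, 0,-0.003,0,0,0,0,0, 0,-0.002,0,0,0,0,0, 0,0,0,0,0,0,0]' 40
python3 -c "from h import *; go(.544,.059,.036,-.03)"
python3 -m pendant '[0,-0.002,0,0,0,0,0, 0,0,0,0,0,0,0]' 40
python3 -c "from h import *; go(.544,.059,.036,-.03)"
```

```text
clock: 8.8
tool_pos: [0.5432, 0.057, 0.0372]
tcp_rot: [3.127, -0.054, -0.002]
force: [-2.7, -21.6, 8.8]
gripper_width: -0.001
t 8.8 pos [0.5432 0.057  0.0372] yaw -0.0345 tilt [-0.0014 -0.0144] F [ -2.7 -21.6   8.8] w -0.0001
turn az -0.004 then shift [ 0.0008 -0.002   0.0012]
clock: 9.0
tool_pos: [0.5432, 0.0571, 0.0373]
tcp_rot: [3.123, -0.056, -0.002]
force: [-4.5, -28.4, 11.3]
gripper_width: -0.002
t 9.0 pos [0.5432 0.0571 0.0373] yaw -0.0357 tilt [-0.0014 -0.0181] F [ -4.5 -28.4  11.3] w -0.0002
turn az -0.006 then shift [ 0.0008 -0.0019  0.0013]
```

```bash

python3 -m pendant '[0,0.015,0,0,0,0,0, 0,0.01,-0.04,0,0,0,0.06, 0,0,-0.045,0,0,0,0.06, 0,0,-0.02,0,0,-0.148,0.06, 0,0,0,0,0,-0.148,0.06, 0,0,0,0,0,-0.148,0.06, 0,0,0,0,0,-0.148,0.06, 0,0,0,0,0,-0.148,0.06, 0,0,0,0,0,-0.092,0.06, 0,0,0,0,0,0,0.06]' 40
python3 -c "from h import *; go(.481,.279,.12,.797)"
```

```text
clock: 10.0
tool_pos: [0.5434, 0.0403, 0.1418]
tcp_rot: [-2.892, -1.225, 0.0]
force: [0.5, 0.9, 0.1]
gripper_width: 0.699
t 10.0 pos [0.5434 0.0403 0.1418] yaw 0.8009 tilt [-0.0004  0.0005] F [0.5 0.9 0.1] w 0.0597
turn az 0.004 then shift [ 0.1271 -0.2115  0.0218]
```

```bash

python3 -m pendant '[0.0212,-0.0352,0,0,0,0.004,0.06, 0.0212,-0.0352,0,0,0,0,0.06, 0.0212,-0.0352,0,0,0,0,0.06, 0.0212,-0.0352,0.0055,0,0,0,0.06, 0.0212,-0.0352,0.0055,0,0,0,0.06, 0.0212,-0.0352,0.0055,0,0,0,0.06, 0,0,0.0055,0,0,0,0.06, 0,0,0,0,0,0,0.06]'
python3 -c "
from h import *; go(.481,.279,.04,.797)"
```

```text
clock: 10.8
tool_pos: [0.4806, 0.2788, 0.119]
tcp_rot: [2.895, 1.219, -0.003]
force: [-0.5, 0.5, -0.2]
gripper_width: 0.699
t 10.8 pos [0.4806 0.2788 0.119 ] yaw 0.7968 tilt [-0.0015 -0.0011] F [-0.5  0.5 -0.2] w 0.0597
turn az -0.0 then shift [0.0004 0.0001 0.079 ]
```

```bash

python3 -m pendant '[0,0,0.035,0,0,0,0.06, 0,0,0.03,0,0,0,0.06, 0,0,0.013,0,0,0,0.06, 0,0,0,0,0,0,0.06, 0,0,0,0,0,0,0.03, 0,0,0,0,0,0,0.03, 0,0,0,0,0,0,0.03, 0,0,0,0,0,0,0.03]' 40
python3 -c "from h import *; go(.544,.05,.05,-.03)"
python3 -m pendant '[0,0,-0.003,0,0,0,0.03, 0,0,0,0,0,0,0.03]' 40
python3 -c "from h import *; go(.544,.05,.05,-.03)"

```

```text
clock: 11.6
tool_pos: [0.4832, 0.2787, 0.0434]
tcp_rot: [2.896, 1.217, 0.004]
force: [-0.8, -0.7, 7.5]
gripper_width: 0.462
t 11.6 pos [0.4832 0.2787 0.0434] yaw 0.7957 tilt [0.0025 0.001 ] F [-0.8 -0.7  7.5] w 0.0395
turn az 0.826 then shift [ 0.0676  0.2268 -0.0066]
clock: 11.8
tool_pos: [0.4821, 0.2785, 0.0454]
tcp_rot: [-2.896, -1.218, -0.001]
force: [0.9, 0.2, -0.2]
gripper_width: 0.461
t 11.8 pos [0.4821 0.2785 0.0454] yaw 0.7961 tilt [0.0004 0.0004] F [ 0.9  0.2 -0.2] w 0.0394
turn az 0.826 then shift [ 0.0687  0.2265 -0.0046]
```

```bash

python3 -m pendant '[0,0,-0.04,0,0,0,0.03, 0,0,-0.035,0,0,0.138,0.03, 0,0,0,0,0,0.138,0.03, 0,0,0,0,0,0.138,0.03, 0,0,0,0,0,0.138,0.03, 0,0,0,0,0,0.138,0.03, 0,0,0,0,0,0.138,0.03, 0,0,0,0,0,0,0.03]' 40
python3 -c "from h import *; go(.539,.046,.075,-.03)"

```

```text
clock: 12.6
tool_pos: [0.4817, 0.2782, 0.1196]
tcp_rot: [3.141, -0.051, -0.001]
force: [-0.5, -0.5, -0.9]
gripper_width: 0.461
t 12.6 pos [0.4817 0.2782 0.1196] yaw -0.0323 tilt [-0.0006 -0.0003] F [-0.5 -0.5 -0.9] w 0.0394
turn az -0.002 then shift [0.0643 0.2304 0.0446]
```

```bash

python3 -m pendant '[0.0107,0.0384,0,0,0,0,0.03, 0.0107,0.0384,0,0,0,0,0.03, 0.0107,0.0384,0,0,0,0,0.03, 0.0107,0.0384,0,0,0,0,0.03, 0.0107,0.0384,0,0,0,0,0.03, 0.0107,0.0384,0,0,0,0,0.03, 0,0,0,0,0,0,0.03, 0,0,0,0,0,0,0.03]' 40
python3 -c "from h import *; go(.539,.046,.056,-.03)"

```

```text
clock: 13.4
tool_pos: [0.5387, 0.0453, 0.1197]
tcp_rot: [-3.141, 0.05, 0.001]
force: [-0.1, -0.1, -0.8]
gripper_width: 0.465
t 13.4 pos [0.5387 0.0453 0.1197] yaw -0.0316 tilt [-0.0005  0.0005] F [-0.1 -0.1 -0.8] w 0.0397
turn az -0.002 then shift [ 0.0003 -0.0007  0.0637]
```

```bash

python3 -m pendant '[0,0,0.03,0,0,0,0.03, 0,0,0.02,0,0,0,0.03, 0,0,0.01,0,0,0,0.03, 0,0,0.003,0,0,0,0.03, 0,0,0,0,0,0,0.03, 0,0,0,0,0,0,0.03]' 40
python3 -c "from h import *; go(.539,.046,.056,-.03)"
python3 -m pendant '[0,0,0.002,0,0,0,0.03,0,0,0,0,0,0,0.03]' 40
python3 -c "from h import *; go(.539,.046,.056,-.03)"

```

```text
clock: 14.0
tool_pos: [0.5395, 0.0464, 0.0578]
tcp_rot: [-3.141, 0.049, -0.002]
force: [0.1, -0.7, -0.9]
gripper_width: 0.461
t 14.0 pos [0.5395 0.0464 0.0578] yaw -0.0311 tilt [0.0014 0.0002] F [ 0.1 -0.7 -0.9] w 0.0394
turn az -0.001 then shift [-0.0005  0.0004  0.0018]
clock: 14.2
tool_pos: [0.5392, 0.046, 0.0554]
tcp_rot: [-3.141, 0.05, -0.002]
force: [-0.4, 0.0, -1.1]
gripper_width: 0.46
t 14.2 pos [0.5392 0.046  0.0554] yaw -0.0319 tilt [0.001  0.0001] F [-0.4  0.  -1.1] w 0.0393
turn az -0.002 then shift [-0.0002  0.     -0.0006]
```

```bash

python3 -m pendant '[0,0,0.0015,0,0,0,0.03,0,0,0,0,0,0,0.03]' 40
python3 -c "from h import *; go(.544,.0505,.056,-.03)"
python3 -m pendant '[0,-0.003,0,0,0,0,0.03,0,-0.003,0,0,0,0,0.03,0,-0.001,0,0,0,0,0.03,0,0,0,0,0,0,0.03]' 40
python3 -c "from h import *; go(.544,.0505,.056,-.03)"

```

```text
clock: 14.4
tool_pos: [0.5389, 0.0459, 0.0535]
tcp_rot: [-3.141, 0.05, -0.0]
force: [-0.1, 0.1, -1.6]
gripper_width: 0.462
t 14.4 pos [0.5389 0.0459 0.0535] yaw -0.0321 tilt [0.0002 0.    ] F [-0.1  0.1 -1.6] w 0.0395
turn az -0.002 then shift [ 0.005  -0.0048 -0.0025]
clock: 14.8
tool_pos: [0.5388, 0.0482, 0.0539]
tcp_rot: [3.13, -0.054, 0.0]
force: [-2.8, -17.5, 6.3]
gripper_width: 0.459
t 14.8 pos [0.5388 0.0482 0.0539] yaw -0.0346 tilt [ 0.     -0.0112] F [ -2.8 -17.5   6.3] w 0.0392
turn az -0.005 then shift [ 0.0051 -0.0025 -0.0021]
```

```bash

python3 -m pendant '[0,0.004,0,0,0,0,0.03,0.004,0,0.0005,0,0,0,0.03,0.003,0,0,0,0,0,0.03,0.001,0,0,0,0,0,0.03,0,0,0,0,0,0,0.03]' 40
python3 -c "from h import *; go(.544,.0505,.056,-.03)"

```

```text
clock: 15.3
tool_pos: [0.5407, 0.0477, 0.0535]
tcp_rot: [3.139, -0.051, -0.017]
force: [-21.9, -4.3, 28.5]
gripper_width: 0.459
t 15.3 pos [0.5407 0.0477 0.0535] yaw -0.0323 tilt [-0.0107 -0.0022] F [-21.9  -4.3  28.5] w 0.0392
turn az -0.002 then shift [ 0.0032 -0.0029 -0.0025]
```

```bash

python3 -m pendant '[-0.003,0,0,0,0,0,0.03, 0,0,0,0,0,0,0.06, 0,0,0,0,0,0,0.06, 0,0,0,0,0,0,0.06, 0,0,-0.03,0,0,0,0.06,0,0,-0.04,0,0,0,0.06,0,0,-0.04,0,0,0,0.06, -0.045,0,-0.02,0,0,0,0, -0.045,0,-0.01,0,0,0,0, -0.045,0,0,0,0,0,0]' 40
python3 -c "
from h import *; go(.497,.05,.037,-.03)
o=np.hstack([crop(env.camera('top')[:,:,::-1],300,240,380,300,5),crop(env.camera('side')[:,:,::-1],330,225,400,300,5)[:300]])
cv2.imwrite('pics/g3.png',o)"
```

```text
clock: 16.3
tool_pos: [0.4092, 0.0535, 0.1944]
tcp_rot: [-3.14, 0.05, -0.005]
force: [-1.0, -0.3, 0.3]
gripper_width: 0.191
t 16.3 pos [0.4092 0.0535 0.1944] yaw -0.0321 tilt [0.0034 0.0008] F [-1.  -0.3  0.3] w 0.0163
turn az -0.002 then shift [0.0879 0.0009 0.1574]
```

View pics/g3.png

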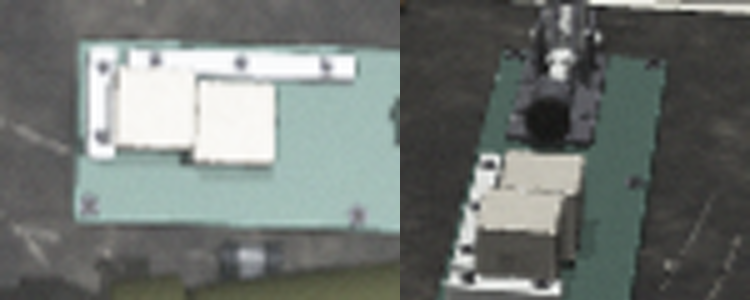

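```bash

python3 -m pendant '[0.03,0,0.04,0,0,0,0, 0.03,0.001,0.04,0,0,0,0, 0.02,0,0.04,0,0,0,0, 0,0,0.035,0,0,0,0, 0,0,0,0,0,0,0, 0,0,0,0,0,0,0]' 40
python3 -c "from h import *; go(.5127,.05,.037,-.03)"
```

```text
clock: 17.0
tool_pos: [0.4884, 0.0496, 0.0377]
tcp_rot: [3.141, -0.05, -0.003]
force: [-0.1, 0.0, 0.8]
gripper_width: 0.001
t 17.0 pos [0.4884 0.0496 0.0377] yaw -0.0319 tilt [-0.0022 -0.0001] F [-0.1  0.   0.8] w 0.0001
turn az -0.002 then shift [ 0.0242 -0.0011  0.0007]
```

```bash

python3 -m pendant '[0.012,0,0,0,0,0,0, 0.006,0,0,0,0,0,0, 0.003,0,0,0,0,0,0, 0.003,0,-0.001,0,0,0,0, 0.002,0,-0.001,0,0,0,0, 0,0,0,0,0,0,0]' 40
python3 -c "from h import *; go(.5127,.05,.037,-.03)"
python3 -m pendant '[0.003,0,-0.001,0,0,0,0, 0,0,0,0,0,0,0]' 40
python3 -c "from h import *; go(.5127,.05,.037,-.03)"
```

```text
clock: 17.6
tool_pos: [0.5127, 0.0491, 0.0399]
tcp_rot: [-3.14, 0.05, 0.006]
force: [-6.3, 1.7, 4.1]
gripper_width: -0.0
t 17.6 pos [0.5127 0.0491 0.0399] yaw -0.0317 tilt [-0.0038  0.001 ] F [-6.3  1.7  4.1] w -0.0
turn az -0.002 then shift [-0.     -0.0009  0.0029]
clock: 17.8
tool_pos: [0.513, 0.0491, 0.0403]
tcp_rot: [-3.14, 0.049, 0.013]
force: [-12.3, 1.8, 7.9]
gripper_width: 0.002
t 17.8 pos [0.513  0.0491 0.0403] yaw -0.0315 tilt [-0.0085  0.0012] F [-12.3   1.8   7.9] w 0.0002
turn az -0.001 then shift [-0.0003 -0.0009  0.0033]
```

```bash

python3 -m pendant '[-0.02,0,0,0,0,0,0, 0,0.025,0.001,0,0,0,0, 0,0.02,0.001,0,0,0,0, 0.02,0,0.001,0,0,0,0, 0.025,0,0,0,0,0,0, 0,-0.004,0,0,0,0,0, 0,-0.004,0,0,0,0,0, 0,0,0,0,0,0,0]' 40
python3 -c "from h import *; go(.543,.017,.037,-.03)"
```

```text
clock: 18.6
tool_pos: [0.5407, 0.0114, 0.0379]
tcp_rot: [-3.141, 0.049, 0.002]
force: [-0.1, 0.5, 0.9]
gripper_width: 0.003
t 18.6 pos [0.5407 0.0114 0.0379] yaw -0.0312 tilt [-0.001   0.0001] F [-0.1  0.5  0.9] w 0.0002
turn az -0.001 then shift [ 0.0021 -0.0057  0.0009]
```

```bash

python3 -m pendant '[0.002,-0.004,0,0,0,0,0, 0,-0.003,0,0,0,0,0, 0,-0.002,-0.0005,0,0,0,0, 0,-0.001,0,0,0,0,0, 0,0,0,0,0,0,0]' 40
python3 -c "from h import *; go(.543,.017,.037,-.03)"
python3 -m pendant '[0,-0.002,0,0,0,0,0, 0,0,0,0,0,0,0]' 40
python3 -c "from h import *; go(.543,.017,.037,-.03)"
```

```text
clock: 19.1
tool_pos: [0.5432, 0.0165, 0.0386]
tcp_rot: [3.131, -0.053, -0.001]
force: [-1.0, -15.6, 3.4]
gripper_width: 0.001
t 19.1 pos [0.5432 0.0165 0.0386] yaw -0.0341 tilt [-0.0007 -0.0102] F [ -1.  -15.6   3.4] w 0.0001
turn az -0.004 then shift [-0.0002 -0.0005  0.0016]
clock: 19.3
tool_pos: [0.5432, 0.0167, 0.0387]
tcp_rot: [3.127, -0.055, -0.001]
force: [-2.8, -21.7, 4.9]
gripper_width: 0.004
t 19.3 pos [0.5432 0.0167 0.0387] yaw -0.0352 tilt [-0.0008 -0.0144] F [ -2.8 -21.7   4.9] w 0.0003
turn az -0.005 then shift [-0.0002 -0.0003  0.0017]
```

```bash

python3 -m pendant '[0,0.012,0,0,0,0,0, 0,0.004,-0.04,0,0,0,0.06, 0,0,-0.045,0,0,0,0.06, 0,0,-0.02,0,0,-0.148,0.06, 0,0,0,0,0,-0.148,0.06, 0,0,0,0,0,-0.148,0.06, 0,0,0,0,0,-0.148,0.06, 0,0,0,0,0,-0.148,0.06, 0,0,0,0,0,-0.148,0.06, 0,0,0,0,0,-0.148,0.06, 0,0,0,0,0,-0.042,0.06,0,0,0,0,0,0,0.06]' 40
python3 -c "from h import *; go(.505,.383,.12,1.043)"
```

```text
clock: 20.5
tool_pos: [0.5432, 0.0071, 0.1434]
tcp_rot: [-2.721, -1.569, -0.0]
force: [-0.6, 0.5, 0.1]
gripper_width: 0.706
t 20.5 pos [0.5432 0.0071 0.1434] yaw 1.0463 tilt [-0.0001  0.0006] F [-0.6  0.5  0.1] w 0.0603
turn az 0.003 then shift [ 0.3055 -0.2223  0.0234]
```

```bash

python3 -m pendant '[0.034,-0.0247,0,0,0,0.003,0.06, 0.034,-0.0247,0,0,0,0,0.06, 0.034,-0.0247,0,0,0,0,0.06, 0.034,-0.0247,0,0,0,0,0.06, 0.034,-0.0247,0,0,0,0,0.06, 0.034,-0.0247,0,0,0,0,0.06, 0.034,-0.0247,0,0,0,0,0.06, 0.034,-0.0247,0.01,0,0,0,0.06, 0.034,-0.0247,0.013,0,0,0,0.06, 0,0,0,0,0,0,0.06, 0,0,0,0,0,0,0.06]'
python3 -c "
from h import *; go(.505,.383,.041,1.043)"
```

```text
clock: 21.6
tool_pos: [0.5045, 0.3836, 0.1196]
tcp_rot: [2.723, 1.567, -0.002]
force: [-0.9, -0.3, -0.5]
gripper_width: 0.704
t 21.6 pos [0.5045 0.3836 0.1196] yaw 1.0442 tilt [-0.0012 -0.001 ] F [-0.9 -0.3 -0.5] w 0.0601
turn az 0.001 then shift [-0.0003  0.0007  0.0786]
```

```bash

python3 -m pendant '[0,0,0.035,0,0,0,0.06, 0,0,0.03,0,0,0,0.06, 0,0,0.013,0,0,0,0.06, 0,0,0,0,0,0,0.06, 0,0,0,0,0,0,0.03, 0,0,0,0,0,0,0.03, 0,0,0,0,0,0,0.03, 0,0,0,0,0,0,0.03]' 40
python3 -c "from h import *; go(.544,.05,.05,-.03)"
python3 -m pendant '[0,0,-0.04,0,0,0,0.03, 0,0,-0.038,0,0,0.135,0.03, 0,0,0,0,0,0.135,0.03, 0,0,0,0,0,0.135,0.03, 0,0,0,0,0,0.135,0.03, 0,0,0,0,0,0.135,0.03, 0,0,0,0,0,0.135,0.03, 0,0,0,0,0,0.135,0.03, 0,0,0,0,0,0.13,0.03, 0,0,0,0,0,0,0.03]' 40
python3 -c "from h import *; go(.538,.003,.12,-.03)"

```

```text
clock: 22.4
tool_pos: [0.5067, 0.3837, 0.0442]
tcp_rot: [2.724, 1.565, 0.005]
force: [-0.5, -1.9, 6.3]
gripper_width: 0.458
t 22.4 pos [0.5067 0.3837 0.0442] yaw 1.0428 tilt [0.0026 0.0014] F [-0.5 -1.9  6.3] w 0.0391
turn az 1.073 then shift [ 0.0473  0.3324 -0.0058]
clock: 23.4
tool_pos: [0.5054, 0.3832, 0.1206]
tcp_rot: [-3.141, 0.051, -0.0]
force: [-0.1, -0.7, -1.4]
gripper_width: 0.463
t 23.4 pos [0.5054 0.3832 0.1206] yaw -0.0322 tilt [0.0001 0.0002] F [-0.1 -0.7 -1.4] w 0.0396
turn az -0.002 then shift [0.044  0.379  0.0006]
```

```bash

python3 -m pendant '[0.0052,0.042,0,0,0,0,0.03, 0.0052,0.042,0,0,0,0,0.03, 0.0052,0.042,0,0,0,0,0.03, 0.0052,0.042,0,0,0,0,0.03, 0.0052,0.042,0,0,0,0,0.03, 0.0052,0.042,0,0,0,0,0.03, 0.0052,0.042,0,0,0,0,0.03, 0.0052,0.042,0,0,0,0,0.03, 0.0052,0.042,0,0,0,0,0.03, 0,0,0,0,0,0,0.03, 0,0,0,0,0,0,0.03]' 40
python3 -c "from h import *; go(.541,.004,.056,-.03)"

```

```text
clock: 24.5
tool_pos: [0.5402, 0.003, 0.1206]
tcp_rot: [-3.141, 0.05, -0.0]
force: [-0.7, 0.6, -2.1]
gripper_width: 0.458
t 24.5 pos [0.5402 0.003  0.1206] yaw -0.032 tilt [0.0003 0.0006] F [-0.7  0.6 -2.1] w 0.0391
turn az -0.002 then shift [ 0.0008 -0.001   0.0646]
```

```bash

python3 -m pendant '[0,0,0.03,0,0,0,0.03, 0,0,0.02,0,0,0,0.03, 0,0,0.01,0,0,0,0.03, 0,0,0.006,0,0,0,0.03, 0,0,0,0,0,0,0.03, 0,0,0,0,0,0,0.03]' 40
python3 -c "from h import *; go(.541,.004,.054,-.03)"
python3 -m pendant '[0,0,0,0,0,0,0.06, 0,0,0,0,0,0,0.06, 0,0,0,0,0,0,0.06, 0,0,-0.03,0,0,0,0.06,0,0,-0.04,0,0,0,0.06, -0.045,0,0,0,0,0,0, -0.032,0,0,0,0,0,0, 0,0,0,0,0,0,0, 0,0,0,0,0,0,0]' 40
python3 -c "from h import *; go(.488,.008,.038,-.03)"

```

```text
clock: 25.1
tool_pos: [0.5409, 0.0044, 0.0551]
tcp_rot: [-3.141, 0.048, -0.002]
force: [-0.5, 0.8, -1.8]
gripper_width: 0.458
t 25.1 pos [0.5409 0.0044 0.0551] yaw -0.0305 tilt [0.0013 0.0001] F [-0.5  0.8 -1.8] w 0.0391
turn az -0.0 then shift [0.0001 0.0004 0.0011]
clock: 26.0
tool_pos: [0.4632, 0.0062, 0.1249]
tcp_rot: [-3.141, 0.05, -0.002]
force: [0.8, 0.5, 0.4]
gripper_width: 0.019
t 26.0 pos [0.4632 0.0062 0.1249] yaw -0.032 tilt [0.0013 0.    ] F [0.8 0.5 0.4] w 0.0016
turn az -0.002 then shift [ 0.0247 -0.0025  0.0869]
```

```bash

python3 -m pendant '[0.01,0,0.04,0,0,0,0, 0.01,0,0.035,0,0,0,0, 0,0,0.01,0,0,0,0, 0,0,0.002,0,0,0,0, 0.01,0,0,0,0,0,0, 0.008,0,0,0,0,0,0, 0.005,0,0,0,0,0,0, 0,0,0,0,0,0,0]' 40
python3 -c "from h import *; go(.5115,.008,.038,-.03)"
```

```text
clock: 26.8
tool_pos: [0.5081, 0.0049, 0.0385]
tcp_rot: [-3.141, 0.05, -0.004]
force: [0.4, 0.3, 0.8]
gripper_width: 0.001
t 26.8 pos [0.5081 0.0049 0.0385] yaw -0.032 tilt [ 0.0026 -0.    ] F [0.4 0.3 0.8] w 0.0001
turn az -0.002 then shift [ 0.0033 -0.0033  0.0005]
```

```bash

python3 -m pendant '[0.003,0,0,0,0,0,0, 0.002,0,-0.001,0,0,0,0, 0.002,0,-0.001,0,0,0,0, 0.002,0,-0.001,0,0,0,0, 0,0,0,0,0,0,0]' 40
python3 -c "from h import *; go(.5115,.008,.038,-.03)"
```

```text
clock: 27.3
tool_pos: [0.5118, 0.0048, 0.0394]
tcp_rot: [-3.141, 0.05, 0.01]
force: [-7.3, -0.5, 1.2]
gripper_width: -0.002
t 27.3 pos [0.5118 0.0048 0.0394] yaw -0.0318 tilt [-0.0061  0.0004] F [-7.3 -0.5  1.2] w -0.0002
turn az -0.002 then shift [-0.0004 -0.0032  0.0014]
```

```bash

python3 -m pendant '[-0.02,0,0,0,0,0,0, 0,0,-0.035,0,0,0,0.06, 0,0,-0.045,0,0,0,0.06, 0.028,0,0,0,0,0,0.06, 0.028,0,0,0,0,0,0.06, 0,0,0,0,0,0,0.06, 0,0,0,0,0,0,0.06]' 40
python3 -c "from h import *; go(.546,.004,.052,-.03)"
```

```text
clock: 28.0
tool_pos: [0.5511, 0.0034, 0.1202]
tcp_rot: [3.141, -0.05, -0.001]
force: [-0.6, -0.1, -0.0]
gripper_width: 0.703
t 28.0 pos [0.5511 0.0034 0.1202] yaw -0.0321 tilt [-0.0005 -0.0001] F [-0.6 -0.1 -0. ] w 0.06
turn az -0.002 then shift [-0.0051 -0.0005  0.0682]
```

```bash

python3 -m pendant '[-0.005,0,0.03,0,0,0,0.06, 0,0,0.03,0,0,0,0.06, 0,0,0.007,0,0,0,0.06, 0,0,0,0,0,0,0.06, 0,0,0,0,0,0,0.03, 0,0,0,0,0,0,0.03, 0,0,0,0,0,0,0.03, 0,0,-0.003,0,0,0,0.03, 0,0,0,0,0,0,0.03]' 30
python3 -c "from h import *; go(.546,.008,.055,-.03)"
```

```text
clock: 28.9
tool_pos: [0.545, 0.0036, 0.0571]
tcp_rot: [-3.141, 0.05, 0.003]
force: [-5.7, 0.7, 1.3]
gripper_width: 0.463
t 28.9 pos [0.545  0.0036 0.0571] yaw -0.032 tilt [-0.0017  0.    ] F [-5.7  0.7  1.3] w 0.0396
turn az -0.002 then shift [ 0.0009 -0.0044  0.0021]
```

```bash

python3 -m pendant '[0,-0.003,0,0,0,0,0.03, 0,-0.002,0,0,0,0,0.03, 0,-0.002,0,0,0,0,0.03, 0,0,0,0,0,0,0.03]' 30
python3 -c "from h import *; go(.546,.008,.055,-.03)"
```

```text
clock: 29.3
tool_pos: [0.545, 0.0062, 0.0567]
tcp_rot: [3.131, -0.053, -0.003]
force: [-6.3, -14.7, 1.2]
gripper_width: 0.457
t 29.3 pos [0.545  0.0062 0.0567] yaw -0.0339 tilt [-0.0022 -0.0102] F [ -6.3 -14.7   1.2] w 0.039
turn az -0.004 then shift [ 0.0009 -0.0018  0.0017]
```

```bash

python3 -m pendant '[0,-0.003,0,0,0,0,0.03, 0,0,0,0,0,0,0.03]' 30
python3 -c "from h import *; go(.546,.008,.055,-.03)"
python3 -m pendant '[0,0.006,0,0,0,0,0.06, 0,0,0,0,0,0,0.06, 0,0,0,0,0,0,0.06, 0,0,-0.03,0,0,0,0.06,0,0,-0.04,0,0,0,0.06, -0.045,0,0,0,0,0,0, -0.045,0,-0.02,0,0,0,0, -0.045,0,-0.02,0,0,0,0, -0.02,0,0,0,0,0,0, 0,0,0,0,0,0,0]' 40
python3 -c "
from h import *; go(.49,.005,.038,-.03)
o=np.hstack([crop(env.camera('top')[:,:,::-1],305,240,385,300,5),crop(env.camera('side')[:,:,::-1],330,225,400,300,5)[:300]])
cv2.imwrite('pics/g4.png',o)"
```

```text
clock: 29.5
tool_pos: [0.545, 0.0065, 0.057]
tcp_rot: [3.125, -0.055, -0.003]
force: [-7.1, -24.2, 4.4]
gripper_width: 0.46
t 29.5 pos [0.545  0.0065 0.057 ] yaw -0.0353 tilt [-0.0022 -0.0164] F [ -7.1 -24.2   4.4] w 0.0393
turn az -0.005 then shift [ 0.0009 -0.0016  0.002 ]
clock: 30.5
tool_pos: [0.3895, 0.0131, 0.1673]
tcp_rot: [-3.141, 0.049, -0.002]
force: [0.2, 0.1, -0.1]
gripper_width: 0.003
t 30.5 pos [0.3895 0.0131 0.1673] yaw -0.031 tilt [0.0012 0.0005] F [ 0.2  0.1 -0.1] w 0.0003
turn az -0.001 then shift [0.1007 0.0051 0.1293]
```

View pics/g4.png

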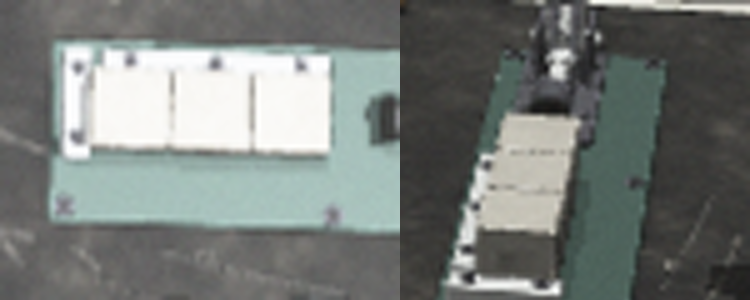

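```bash
python3 - <<'E'
from h import *
print(at("top",(752.5)/5-.5+305,(140.5)/5-.5+235,.1065).round(4), "pivotish", at("top",(590)/5-.5+305,148/5-.5+235,.04).round(4), "side", proj("side",[.538,-.209,.1065]).round(1), "padface top", at("top",(372)/5-.5+305,(143)/5-.5+235,.03).round(4))
go(.538,-.245,.20,-.03)
E
```

```text
[ 0.5363 -0.2078  0.1065] pivotish [ 0.5385 -0.1444  0.04  ] side [[366.2 198.5]] padface top [ 0.5423 -0.0355  0.03  ]
t 30.6 pos [0.3925 0.0129 0.1671] yaw -0.0313 tilt [0.0027 0.0004] F [-0.3 -0.5 -0.7] w -0.0003
turn az -0.001 then shift [ 0.1531  0.2535 -0.0329]
```

```bash

python3 -m pendant '[0,0.0362,-0.011,0,0,0,0, 0,0.0362,-0.011,0,0,0,0, 0.0219,0.0362,-0.011,0,0,0,0, 0.0219,0.0362,0,0,0,0,0, 0.0219,0.0362,0,0,0,0,0, 0.0219,0.0362,0,0,0,0,0, 0.0219,0.0362,0,0,0,0,0, 0.0219,0,0,0,0,0,0, 0.0219,0,0,0,0,0,0, 0,0,0,0,0,0,0, 0,0,0,0,0,0,0]' 40
python3 -c "from h import *; go(.538,-.245,.112,-.03)"
```

```text
clock: 31.7
tool_pos: [0.5372, -0.2458, 0.1982]
tcp_rot: [-3.141, 0.05, 0.002]
force: [0.2, -0.4, -0.0]
gripper_width: 0.002
t 31.7 pos [ 0.5372 -0.2458  0.1982] yaw -0.0316 tilt [-0.0012  0.0004] F [ 0.2 -0.4 -0. ] w 0.0001
turn az -0.002 then shift [ 0.0008 -0.0008  0.0862]
```

```bash

python3 -m pendant '[0,0,0.04,0,0,0,0, 0,0,0.035,0,0,0,0, 0,0,0.013,0,0,0,0, 0,0,0,0,0,0,0, 0,-0.01,0,0,0,0,0, 0,-0.01,0,0,0,0,0, 0,-0.01,-0.001,0,0,0,0, 0,-0.01,-0.001,0,0,0,0, 0,-0.01,-0.001,0,0,0,0, 0,-0.01,-0.001,0,0,0,0, 0,0,0,0,0,0,0]' 40
python3 -c "from h import *; go(.538,-.1,.112,-.03)"
```

```text
clock: 32.8
tool_pos: [0.5386, -0.1838, 0.116]
tcp_rot: [-3.14, 0.047, -0.001]
force: [-0.3, -0.0, -0.0]
gripper_width: -0.001
t 32.8 pos [ 0.5386 -0.1838  0.116 ] yaw -0.0301 tilt [0.0007 0.0011] F [-0.3 -0.  -0. ] w -0.0001
turn az -0.0 then shift [-0.0031 -0.0838  0.004 ]
```

```bash

python3 -m pendant '[0,-0.01,0,0,0,0,0, 0,-0.01,0,0,0,0,0, 0,-0.01,0,0,0,0,0, 0,-0.01,0,0,0,0,0, 0,-0.01,0,0,0,0,0, 0,-0.008,0,0,0,0,0, 0,0,0,0,0,0,0]' 40
python3 -c "from h import *; go(.541,-.1,.112,-.03)"
```

```text
clock: 33.5
tool_pos: [0.5398, -0.1271, 0.1152]
tcp_rot: [3.14, -0.049, -0.002]
force: [-1.5, -4.5, 0.7]
gripper_width: 0.002
t 33.5 pos [ 0.5398 -0.1271  0.1152] yaw -0.0312 tilt [-0.0011 -0.0014] F [-1.5 -4.5  0.7] w 0.0002
turn az -0.001 then shift [ 0.0004 -0.0272  0.0032]
```

```bash

python3 -m pendant '[0,-0.008,0,0,0,0,0, 0,-0.006,0,0,0,0,0, 0,-0.005,0,0,0,0,0, 0,0,0,0,0,0,0]' 40
python3 -c "from h import *; go(.541,-.1,.112,-.03)"
python3 -m pendant '[0,-0.005,0,0,0,0,0, 0,-0.003,0,0,0,0,0, 0,0,0,0,0,0,0]' 40
python3 -c "from h import *; go(.541,-.1,.112,-.03)"
```

```text
clock: 33.9
tool_pos: [0.5407, -0.1072, 0.1153]
tcp_rot: [-3.139, 0.049, 0.0]
force: [-0.6, -0.4, -0.1]
gripper_width: -0.0
t 33.9 pos [ 0.5407 -0.1072  0.1153] yaw -0.0309 tilt [-0.0003  0.0021] F [-0.6 -0.4 -0.1] w -0.0
turn az -0.001 then shift [ 0.0001 -0.0072  0.0033]
clock: 34.2
tool_pos: [0.541, -0.1018, 0.1155]
tcp_rot: [3.138, -0.051, -0.0]
force: [-0.9, -5.7, 1.4]
gripper_width: -0.002
t 34.2 pos [ 0.541  -0.1018  0.1155] yaw -0.0323 tilt [-0.0004 -0.0035] F [-0.9 -5.7  1.4] w -0.0001
turn az -0.002 then shift [-0.0001 -0.0018  0.0035]
```

```bash

python3 -m pendant '[0,-0.004,0,0,0,0,0, 0,0,0,0,0,0,0]' 40
python3 -c "from h import *; go(.541,-.1,.112,-.03)"
python3 -m pendant '[0,-0.004,0,0,0,0,0, 0,0,0,0,0,0,0]' 40
python3 -c "from h import *; go(.541,-.1,.112,-.03)"
```

```text
clock: 34.4
tool_pos: [0.5412, -0.1006, 0.1161]
tcp_rot: [3.131, -0.053, -0.0]
force: [-2.0, -14.4, 2.7]
gripper_width: 0.003
t 34.4 pos [ 0.5412 -0.1006  0.1161] yaw -0.0339 tilt [-0.0002 -0.0098] F [ -2.  -14.4   2.7] w 0.0002
turn az -0.004 then shift [-0.0002 -0.0006  0.0041]
clock: 34.6
tool_pos: [0.5415, -0.0995, 0.1167]
tcp_rot: [3.125, -0.056, 0.001]
force: [-3.4, -23.4, 6.9]
gripper_width: 0.003
t 34.6 pos [ 0.5415 -0.0995  0.1167] yaw -0.0355 tilt [ 0.0001 -0.016 ] F [ -3.4 -23.4   6.9] w 0.0003
turn az -0.006 then shift [-0.0005  0.0005  0.0047]
```

```bash

python3 -m pendant '[0,0.02,0,0,0,0,0, 0,0.03,0,0,0,0,0, 0,0,-0.04,0,0,0,0, 0,0,-0.045,0,0,0,0, -0.04,0,0,0,0,0,0, -0.045,0,0,0,0,0,0, -0.045,0,0,0,0,0,0, 0,0.04,0,0,0,0,0, 0,0.04,0,0,0,0,0, 0,0,0,0,0,0,0, 0,0,0,0,0,0,0]' 40
python3 -c "
from h import *; go(.541,-.1,.112,-.03)
a=crop(env.camera('top')[:,:,::-1],305,230,465,300,5); s=env.camera('side')[:,:,::-1]
o=np.zeros((600,800,3),np.uint8); o[:350]=a; b=crop(s,330,185,410,300,2.17); o[350:350+b.shape[0],:b.shape[1]]=b
c=crop(s,260,180,500,305,2); o[350:600,300:780]=c
cv2.imwrite('pics/g5.png',o)"
```

```text
clock: 35.7
tool_pos: [0.4071, -0.2186, 0.2004]
tcp_rot: [-3.14, 0.053, -0.0]
force: [0.3, 0.9, -0.2]
gripper_width: -0.001
t 35.7 pos [ 0.4071 -0.2186  0.2004] yaw -0.0339 tilt [0.0002 0.001 ] F [ 0.3  0.9 -0.2] w -0.0001
turn az -0.004 then shift [ 0.1303 -0.1226  0.0884]
```

View pics/g5.png

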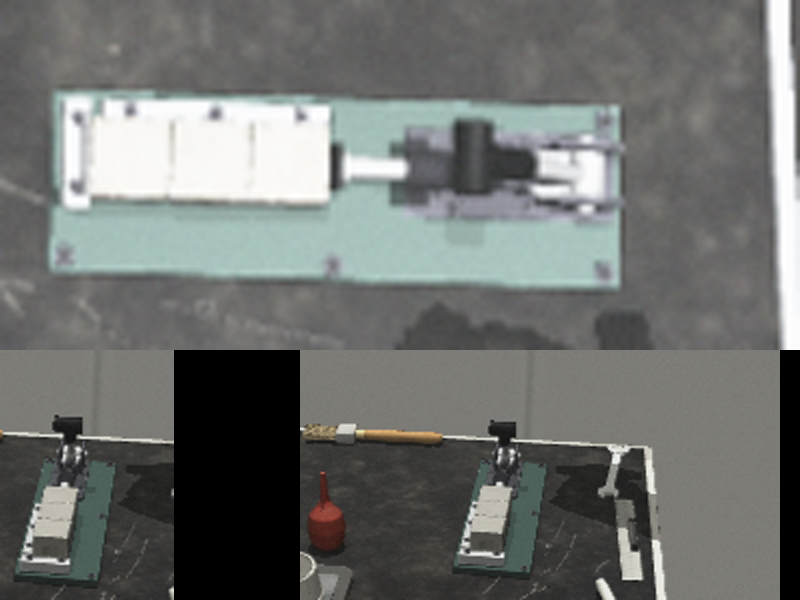

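```bash
python3 - <<'E'
from h import *
f=lambda u,v,z:at("top",(u+.5)/5-.5+305,(v+.5)/5-.5+230,z).round(4)
print("T",f(473,157,.1025),"row ends",f(92,155,.05),f(330,162,.05))
print("row back edge",f(120,117,.05),f(300,122,.05), "T side", (502-300)/2+260,(430-350)/2+180, proj("side",[.545,-.0756,.1025]).round(1))
E
```

```text
T [ 0.541  -0.0758  0.1025] row ends [0.5474 0.1073 0.05  ] [ 0.5434 -0.0124  0.05  ]
row back edge [0.5666 0.0931 0.05  ] [0.5637 0.0023 0.05  ] T side 361.0 220.0 [[360.4 219.4]]
```

```bash
python3 -c "
from plant import env
print(env.close_job(), env.get_state()['clock'])"
```

```text
the job is handed in; nothing more can be done
the job is handed in; nothing more can be done
```

The three cubes are packed in one row in the fixture, the clamp lever is fully over, and I handed the job in after about 36 of the 72 s. No verdict was reported.

**What I did:**
- **Cube 1:** my first push with the cube gripped stopped about 3 mm short of the back fence, because it jammed on the plate. I pushed again with the closed fingers, first against the fence and then against the end stop, until it no longer moved.
- **Cube 2:** it jammed the same way and was also finished with closed-finger pushes. Its contact points were the predicted ones at the fence and 40 mm along from cube 1.
- **Cube 3:** the fence push was made with closed fingers. The push against cube 2 was made gripped, with about 24 N, because the gap to the clamp pad was too narrow for the fingers.
- **Clamp:** I pushed the lever over from behind until it was hard against its stop, then backed the arm away.

**Last checks:**
- **Row:** the top picture shows it square, 119.7 mm long for an expected 120 mm.
- **Lever:** the T grip is within 1 mm of its 1.46 rad position in both cameras, and the pad touches the last cube.
- **Bystanders:** the bulb and the brush look undisturbed. I never went near the stopwatch, but it was not in the last crop.

**Not confirmed or in disagreement:**
- **Pad compression:** I could not measure it directly. I infer it from the lever being locked over on a tight row.
- **Fence position:** the two camera readings differed by 3 to 7 mm, so I relied on contact rather than the cameras for the final packing.

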